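# Fit the polisher's idler and hold its belt tensioner back

## Task

The specimen polisher's drive belt is off for a belt change. Slip the new blue idler pulley over the bare stub post of the yellow tensioner arm until it sits down flush and let go of it, then take the arm's red release peg and push the arm back against its spring, past the clicks of its ratchet, fully home against its back stop. Finish while still holding it there by the peg, so that I can put the belt on; the idler stays seated, and leave the old black idler and everything else on the bench and the deck where they are.

Things in the scene. Friction and masses are not known exactly. Their poses are not given: they have to be found in the camera images.
- polisher: white specimen polisher, 450 x 390 mm, fixed, control panel towards the robot, bowl and platen off; origin under its casing's centre on the bench, +x away from the panel, +y left seen from it. Bare drive deck 90 mm above the bench, rim 18 mm above that; on it pulleys 130 mm wide about (70, 100) mm and 52 mm about (70, -100) mm, tops 62 to 69 mm above the deck (hub 84), and the tensioner
- tension_arm (a joint): tensioner arm's angle, rad: 0 at rest, growing anticlockwise from above (the red peg swings towards the panel and the polisher's -y side) to 0.60 at the back stop. A spring returns it: at the peg 4 N to start, about 11 N at the stop. A pawl clicks behind teeth at about 0.25, 0.36 and 0.48; let go, the arm falls back to the last tooth passed, at best 0.48, too little for the belt
- tension_pivot (a point): the arm's pivot axis, at the height of the arm's upper face, 30 mm above the deck; it does not move on the polisher
- stub_post (a point): foot of the bare steel stub post near the end of the yellow arm, 104 mm from the pivot: the point on its axis at the upper face of its shoulder, 32 mm above the deck, where the idler's underside comes to rest; z up along the post. The post is 14 mm across and 34 mm high from here, its last 8 mm tapered to 6 mm. It moves with the arm
- release_peg: the upright red peg on the arm's other leg, to be pushed or gripped: a grip sleeve that turns on its pin, 18 mm across, 44 mm high, origin at its centre (52 mm above the deck), 125 mm from the pivot and about 98 mm from the stub post; it moves with the arm on an arc about the pivot
- new_idler_mid (a point): centre (half-way up) of the new idler: a blue pulley with steel bearing faces, a ring 46 mm across and 30 mm high with a 17 mm bore right through, 0.06 to 0.13 kg, standing on the bench beside the polisher on its left or right, axis upright; the same either way up
- old_idler_mid (a point): centre of the worn idler that was taken off: the same size, black with copper-coloured faces, standing on the bench on the other side; to be left alone
- parts_dish: small steel dish of screws on the deck, 62 mm across and 16 mm high, origin under its centre; to be left alone
- belt_carton: flat cardboard carton with the new belt, 150 x 110 x 36 mm, origin under its centre; to be left alone
- slide_box: blue slide box, 100 x 85 x 34 mm, origin under its centre; to be left alone
- spanner: steel spanner 160 mm long lying on the bench, origin under the middle of its length; to be left alone
- screwdriver: screwdriver with an orange handle, 190 mm long, lying on the bench, origin under the middle of its length; to be left alone
- wash_bottle: white bottle, 64 mm across and 150 mm high, origin under its centre, z up; to be left alone
- resin_mount: black round specimen mount, 32 mm across and 22 mm high, origin under its centre; to be left alone
Not all that is in view belongs to the job. What is shaped like the part that bears new_idler_mid but pink is not meant.

How it is judged:
By the outcome, as a careful person would: the job done as asked, in the order asked, and still so for the second after the job is handed in, while the arm keeps its last pose, push and grip.
It also fails if it takes over 54 s, if anything falls off the work surface, if the arm or the gripper's body presses on something with over 40 N, if the wrist force passes 120 N, or if a joint passes its speed limit or range.

## Robot

A 6-joint arm with a two-finger parallel gripper is mounted at the origin on the work surface. World frame = base frame: x ahead of the robot, y to its left, z up, the work surface at z = 0. Lengths are in m, angles in rad, forces in N, time in s.
With the tool pointing down it reaches from about 0.3 to 0.875 m from the base axis. Payload 6.4 kg.
Tool frame: the origin (TCP) lies at the very end of the fingers, on their centre line; the grasp point (between the pads) lies 19 mm behind it (ctrl.hold_point_z is the distance from the TCP to the grasp point, in m); y points along the fingers, x is the direction in which the jaws open and shut, and the axes are right-handed (so a half turn about y gives the same grasp; the last joint's range is limited). The gripper opens to 85 mm and grips with 20 to 120 N. Pads are 22 mm wide; open, the fingers measure 114 mm over their backs; the gripper's body (76 mm by 85 mm) begins 54 mm behind the grasp point. The pads swing forward as they close: fully open they stand 13 mm farther back than shut.
Start: joints at [1.045, 0.181, 1.607, -0, 1.354, -0.206], TCP at [0.181, 0.546, 0.231] pointing down, gripper open.
Joint ranges: [-2.99, 2.99], [-0.89, 2.07], [0.3, 2.58], [-1.14, 4.28], [0, 2.63], [-3.12, 3.12]. Speed limits (rad/s): [2.57, 2.57, 3.01, 3.14, 3.14, 3.14].

## Interface

Orientations are given as a unit quaternion [w, x, y, z].
In Python, from bench import ctrl, imaging gives the robot as it stands.
- The arm moves only by the shell command python3 -m jog 'ROWS'. ROWS is JSON, a list of rows, each a list of 3 entries, a list of its own where there are three numbers: the shift along the tool's x, y, z in cm, then the turn, a rotation vector about the tool's x, y, z in rad, then the finger opening in cm, from 0 to 8.54. A call has 1 to 12 rows; each row shifts and turns the pose as measured when the row begins, along the tool's axes as they then stand; what a row does not reach is not made up. A row lasts 1/12 s, in which the tool goes at most 41.7 mm and 7.16 degrees, less where a joint would pass 70% of its speed; a pose out of reach is approached as far as the arm can. A call is refused whole if a number of a shift passes 4.17 or a number of a turn 0.125, either way. A call with a gripper value outside its range is refused whole. The fingers move at their own pace and stop on an object; the grip force is fixed at half the most. Time passes only in rows, so rows that do not move let the fingers close. It gives the time, the measured TCP pose, the force and the opening at its end, in the units of the state.
- ctrl.get_obs(): the state, without advancing time (a new reading comes with each control period).
- imaging.camera(name): name is "scene" or "side" or "wrist"; returns a dict with "frame" (480x640x3 uint8, red, green, blue), "depth" (480x640 float32, m along the optical axis (not along the pixel's ray), 0 where there is no reading), "K" (3x3 intrinsics, pixels), "k1" (the pictures are not rectified: a ray, as slopes to the right and down, at radius r is drawn at 1 + k1 r^2 times it, then the intrinsics apply), "R" (3x3) and "t" (3): a world point X has camera coordinates R X + t. Camera axes: x right, y down, z forward; pixel columns grow to the right and rows downward; lengths in m; the calibration is good to about 2 mm. A picture is of the moment at which its call begins.
- ctrl.hand_in(): hands the job in, once; it reports no verdict.
The state is a dict: "time_s": time; "q": joint angles; "dq": joint speeds; "joint_efforts": joint torques, N m; "eef_pos": TCP position; "eef_rot": TCP orientation; "wrist_force": force on the tool from outside, world axes, zero at the start; "torque": the same for the moment, N m; "opening": opening from 0.0 (shut) to 1.0 (fully open).
Only numpy, scipy, OpenCV 4.12 (cv2) and the standard library are available. Lean on these libraries where they do the work, as an engineer would, in place of code of your own. Each camera call takes 0.05 s, during which the arm holds its last target. There are 200 camera calls.

## Working session

There is one attempt and no reset: what is moved stays moved. The work goes in short steps, Python scripts to look and compute and a shell command to move; the robot and the scene stay as the last step left them, time stands still between calls to the robot, and variables do not carry over. Pictures are saved under pics/ and viewed, about 8 in all and at most 12, crops included, and the job is handed in when it is done.

```bash
mkdir -p pics; ls; cat > h.py <<'E'
import numpy as np, cv2
from bench import ctrl, imaging
def shot(n,f):
    c=imaging.camera(n); cv2.imwrite(f'pics/{f}.png',c['frame'][:,:,::-1]); np.savez(f'pics/{f}.npz',**c); return c
def load(f): return dict(np.load(f'pics/{f}.npz'))
def ray(c,u,v):
    p=cv2.undistortPoints(np.array([[[u,v]]],float),c['K'],np.array([float(c['k1']),0,0,0]))[0,0]
    d=c['R'].T@np.array([p[0],p[1],1]); o=-c['R'].T@c['t']; return o,d
def atz(c,u,v,z):
    o,d=ray(c,u,v); return o+d*(z-o[2])/d[2]
def dep(c,u,v):
    w=c['depth'][int(v)-1:int(v)+2,int(u)-1:int(u)+2]; w=w[w>0]; o,d=ray(c,u,v); return o+d*np.median(w)
def proj(c,X):
    p=c['R']@np.array(X)+c['t']; x,y=p[:2]/p[2]; s=1+c['k1']*(x*x+y*y); return (c['K']@np.array([x*s,y*s,1]))[:2]
E
python3 - <<'E'
from h import *
for n in('scene','side','wrist'): c=shot(n,n+'0'); print(n,-c['R'].T@c['t'],c['R'][2])
o=ctrl.get_obs();print(o, ctrl.hold_point_z)
E
```

```text
pics
scene [ 1.14446537 -0.5461402   1.40541797] [-0.40213563  0.3688109  -0.8380128 ]
side [0.23273847 0.81216101 1.04310181] [ 0.23270489 -0.63180421 -0.73937262]
wrist [0.10054085 0.57071662 0.37244383] [ 0.30776517 -0.1036606  -0.94579865]
{'time_s': 0.15, 'q': array([ 1.04468539e+00,  1.81425409e-01,  1.60777991e+00, -2.10514598e-05,
        1.35379468e+00, -2.06279579e-01]), 'dq': array([-6.98396653e-04, -8.28524822e-04, -2.76492126e-03, -1.87330033e-04,
       -2.10445364e-03,  6.60439197e-05]), 'joint_efforts': array([ 2.43959521e-04, -4.45265865e+01, -3.51690316e+01, -3.99064838e-04,
        5.81912624e-03, -3.90510536e-05]), 'eef_pos': array([0.18054265, 0.54546968, 0.23055939]), 'eef_rot': array([-0.57302759,  0.57344592,  0.41355254, -0.41445561]), 'wrist_force': array([-0.29732019, -0.02045296, -0.12535402]), 'torque': array([ 0.01662884,  0.0090175 , -0.01029659]), 'opening': 1.0016909453568235} 0.0187
```

View pics/scene0.png

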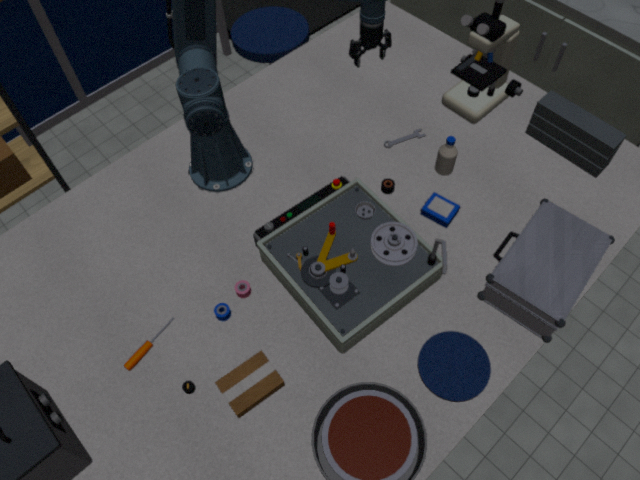

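View pics/side0.png

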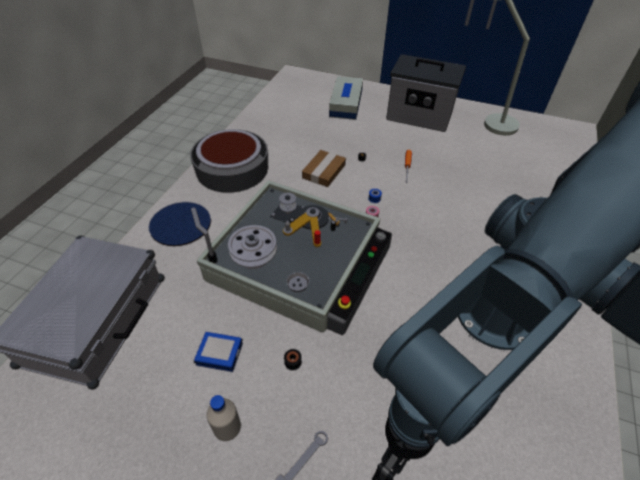

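```bash
python3 - <<'E'
from h import *
a=cv2.imread('pics/scene0.png');b=cv2.imread('pics/side0.png')
f=lambda i,x,y,w,h,s:cv2.resize(i[y:y+h,x:x+w],None,fx=s,fy=s,interpolation=cv2.INTER_CUBIC)
p=f(a,280,210,100,75,4);q=f(a,200,265,100,75,4);r=f(b,270,190,100,75,4);s=f(b,330,170,100,75,4)
cv2.imwrite('pics/c1.png',np.vstack([np.hstack([p,q]),np.hstack([r,s])]))
E
```

```text
(no output)
```

View pics/c1.png

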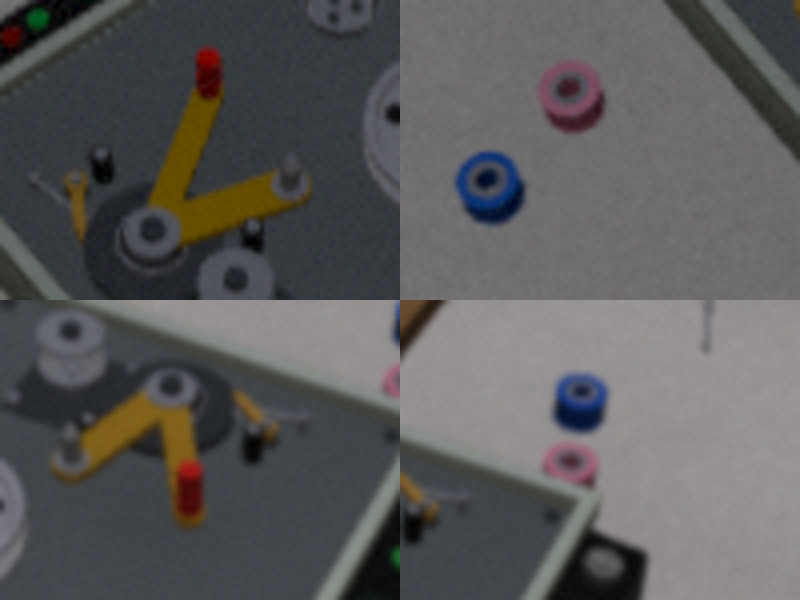

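```bash
python3 - <<'E'
from h import *
a,b=load('scene0'),load('side0')
def tri(p,q):
    o1,d1=ray(a,*p);o2,d2=ray(b,*q);s=np.linalg.lstsq(np.c_[d1,-d2],o2-o1,rcond=None)[0]
    return (o1+d1*s[0]+o2+d2*s[1])/2
for n,p,q,z in [('idler top',(222,309.75),(375.25,192),.03),('pink top',(242.5,287),(372.5,210),.03),('peg top',(332,223.75),(317.5,232),.164),('post tip',(352.75,250),(287.5,221.75),.156),('shoulder',(352.5,256.5),(287.5,230),.122),('pivot',(317.75,267.5),(313,211.25),.13),('old',(387.7,183),(292.5,354),.03)]:
    print(n,*[x.round(4) for x in(tri(p,q),atz(a,*p,z),atz(b,*q,z))])
from scipy.spatial.transform import Rotation as R
r=ctrl.get_obs()['eef_rot'];print(R.from_quat(np.r_[r[1:],r[0]]).as_matrix().round(3))
E
```

```text
idler top [ 0.4554 -0.3375  0.0321] [ 0.4552 -0.3368  0.03  ] [ 0.4551 -0.3407  0.03  ]
pink top [ 0.4388 -0.2483  0.0305] [ 0.4393 -0.2479  0.03  ] [ 0.4384 -0.2493  0.03  ]
peg top [0.5286 0.0331 0.1646] [0.5287 0.0336 0.164 ] [0.5285 0.0323 0.164 ]
post tip [0.6269 0.0177 0.1541] [0.6283 0.0171 0.156 ] [0.6256 0.019  0.156 ]
shoulder [0.6279 0.0176 0.1197] [0.6288 0.0166 0.122 ] [0.627  0.0196 0.122 ]
pivot [ 0.5864 -0.0789  0.1239] [ 0.5896 -0.0809  0.13  ] [ 0.5837 -0.0733  0.13  ]
old [0.4773 0.3377 0.0368] [0.4743 0.3422 0.03  ] [0.4787 0.3343 0.03  ]
[[ 0.314 -0.001 -0.949]
 [ 0.949 -0.001  0.314]
 [-0.001 -1.     0.   ]]
```

```bash
python3 -m jog '[[[0,-0.7,0],[0,0.125,0],8.5],[[0,-0.7,0],[0,0.125,0],8.5],[[0,-0.7,0],[0,0.125,0],8.5],[[0,-0.7,0],[0,0.125,0],8.5],[[0,-0.7,0],[0,0.125,0],8.5],[[0,-0.7,0],[0,0.125,0],8.5],[[0,-0.7,0],[0,0.125,0],8.5],[[0,-0.7,0],[0,0.125,0],8.5],[[0,-0.7,0],[0,0.125,0],8.5],[[0,-0.7,0],[0,0.125,0],8.5]]'
python3 - <<'E'
from h import *
a=load('scene0')
print(atz(a,394.5,238,.155),atz(a,339,279,.155),atz(a,365,211,.106), [atz(a,u,v,.108) for u,v in ((258,241),(349,181),(440,266),(344,348))])
E
```

```text
time_s: 0.98
eef_pos: [0.1788, 0.5425, 0.2968]
eef_rot: [-0.703, 0.711, -0.004, -0.001]
wrist_force: [-0.1, 0.4, 1.4]
opening: 0.994
[0.68232617 0.12952618 0.155     ] [ 0.66611938 -0.07356304  0.155     ] [0.53639878 0.16438068 0.106     ] [array([ 0.39305856, -0.136979  ,  0.108     ]), array([0.42162855, 0.21104388, 0.108     ]), array([0.81851547, 0.17706876, 0.108     ]), array([ 0.80132111, -0.18819334,  0.108     ])]
```

```bash
python3 -m jog '[[[3.8,0,-1.5],[0,0,0],8.5],[[3.8,0,-1.5],[0,0,0],8.5],[[3.8,0,-1.5],[0,0,0],8.5],[[3.8,0,-1.5],[0,0,0],8.5],[[3.8,0,-1.5],[0,0,0],8.5],[[3.8,0,-1.5],[0,0,0],8.5],[[3.8,0,-1.5],[0,0,0],8.5],[[0,0,-4.1],[0,0,0],8.5],[[0,0,-4.1],[0,0,0],8.5],[[0,0,-4.1],[0,0,0],8.5],[[0,0,-4.1],[0,0,0],8.5],[[0,0,-4.1],[0,0,0],8.5]]'
python3 -m jog '[[[0,0,-4.1],[0,0,0],8.5],[[0,0,-4.1],[0,0,0],8.5],[[0,0,-4.1],[0,0,0],8.5],[[0,0,-4.1],[0,0,0],8.5],[[0,0,-4.1],[0,0,0],8.5],[[0,0,-4.1],[0,0,0],8.5],[[0,0,-4.1],[0,0,0],8.5],[[0,0,-4.1],[0,0,0],8.5],[[0,0,-4.1],[0,0,0],8.5],[[0,0,-4.1],[0,0,0],8.5],[[0,0,-4.1],[0,0,0],8.5],[[0,0,-4.1],[0,0,0],8.5]]'
```

```text
time_s: 1.98
eef_pos: [0.4493, 0.2277, 0.2879]
eef_rot: [-0.702, 0.712, -0.009, -0.007]
wrist_force: [1.3, -1.2, 0.5]
opening: 0.994
time_s: 2.98
eef_pos: [0.4415, -0.2723, 0.2939]
eef_rot: [-0.702, 0.712, -0.008, -0.008]
wrist_force: [0.4, 0.2, 0.0]
opening: 0.993
```

```bash
python3 -m jog '[[[0.7,3,-3.3],[0,0,0],8.5],[[0.7,3,-3.3],[0,0,0],8.5],[[0,3,0],[0,0,0],8.5],[[0,0,0],[0,0,0],8.5]]'
cat >> h.py <<'E'
from scipy.spatial.transform import Rotation as Rn
T0=np.array([[1,0,0],[0,0,1],[0,-1,0.]])  # az 0 tool-down
def rel(X):
    "tool shift (cm) to bring TCP to X, and turn to exact tool-down az 0"
    o=ctrl.get_obs();r=o['eef_rot'];M=Rn.from_quat(np.r_[r[1:],r[0]]).as_matrix()
    print('tcp',o['eef_pos'].round(4),'shift cm',(M.T@(np.array(X)-o['eef_pos'])*100).round(2),'turn',Rn.from_matrix(M.T@T0).as_rotvec().round(4),'F',o['wrist_force'].round(1),'op',round(o['opening']*8.54,2),'t',o['time_s'])
E
python3 - <<'E'
from h import *
shot('wrist','w1'); rel([.4553,-.3385,.05])
E
```

```text
time_s: 3.32
eef_pos: [0.4508, -0.3452, 0.2093]
eef_rot: [-0.699, 0.715, -0.011, -0.003]
wrist_force: [-0.5, 1.5, -2.3]
opening: 0.992
tcp [ 0.4519 -0.3463  0.2126] shift cm [ 0.6  16.23  1.19] turn [ 0.025  -0.0102 -0.0166] F [-1.4 -0.5  0.9] op 8.5 t 3.3667
```

View pics/w1.png

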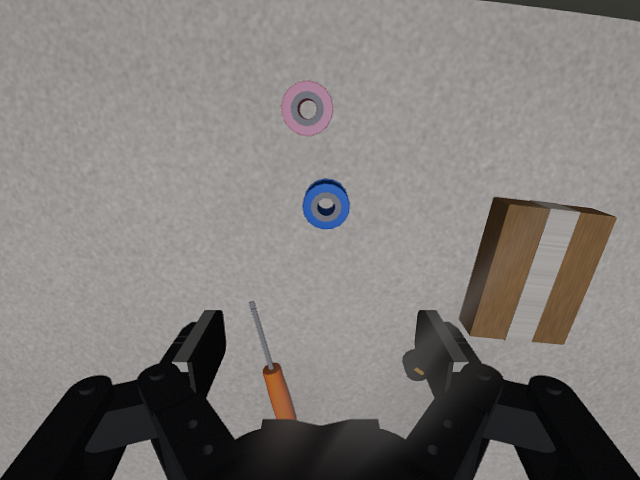

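```bash
python3 - <<'E'
from h import *
c=load('w1'); print(atz(c,326,206,.03),dep(c,310,206),dep(c,343,206), 'pink',atz(c,307,108,.03)); rel([.4553,-.3385,.05])
E
```

```text
[ 0.45294159 -0.33857944  0.03      ] [ 0.43746016 -0.33863351  0.02945539] [ 0.46936004 -0.33880043  0.02942685] pink [ 0.43657117 -0.24999116  0.03      ]
tcp [ 0.4519 -0.3463  0.2126] shift cm [ 0.6  16.23  1.19] turn [ 0.025  -0.0102 -0.0166] F [-1.4 -0.5  0.9] op 8.5 t 3.3667
```

```bash
python3 -m jog '[[[0.3,3,0.8],[0.025,-0.01,-0.017],8.5],[[0,3,0],[0,0,0],8.5],[[0,3,0],[0,0,0],8.5],[[0,3,0],[0,0,0],8.5],[[0,0,0],[0,0,0],8.5],[[0,0,0],[0,0,0],8.5]]'
python3 -c "
from h import *
rel([.454,-.3387,.004])"
```

```text
time_s: 3.87
eef_pos: [0.4617, -0.3407, 0.1028]
eef_rot: [-0.703, 0.711, 0.006, 0.003]
wrist_force: [0.4, -0.2, 1.2]
opening: 0.996
tcp [ 0.4617 -0.3407  0.1028] shift cm [-0.9   9.86  0.32] turn [0.0112 0.0054 0.0129] F [ 0.4 -0.2  1.2] op 8.5 t 3.8667
```

```bash
python3 -m jog '[[[-0.8,2,0.3],[0.011,0.005,0.013],8.5],[[0,2,0],[0,0,0],8.5],[[0,2,0],[0,0,0],8.5],[[0,0,0],[0,0,0],8.5],[[0,0,0],[0,0,0],8.5]]'
python3 -c "
from h import *
rel([.454,-.3387,.004]);rel([.454,-.3387,.004])"
```

```text
time_s: 4.28
eef_pos: [0.4596, -0.3419, 0.0525]
eef_rot: [-0.703, 0.711, 0.005, 0.002]
wrist_force: [0.3, -0.4, 0.9]
opening: 0.993
tcp [ 0.4596 -0.3419  0.0525] shift cm [-0.6   4.84  0.38] turn [0.0118 0.0034 0.0095] F [ 0.3 -0.4  0.9] op 8.48 t 4.2833
tcp [ 0.4596 -0.3419  0.0525] shift cm [-0.6   4.84  0.38] turn [0.0118 0.0034 0.0095] F [ 0.3 -0.4  0.9] op 8.48 t 4.2833
```

```bash
python3 -m jog '[[[-0.6,2,0.4],[0.02,0.005,0.018],8.5],[[-0.3,1.7,0.2],[0,0,0],8.5],[[0,0,0],[0,0,0],8.5],[[0,0,0],[0,0,0],8.5]]'
python3 -c "
from h import *
rel([.454,-.3387,.004])"
```

```text
time_s: 4.62
eef_pos: [0.4547, -0.3401, 0.0235]
eef_rot: [-0.707, 0.707, -0.001, -0.0]
wrist_force: [0.9, -0.2, 0.7]
opening: 0.994
tcp [ 0.4547 -0.3401  0.0235] shift cm [-0.07  1.95  0.14] turn [ 0.0003 -0.0008 -0.0014] F [ 0.9 -0.2  0.7] op 8.49 t 4.6167
```

```bash
python3 -m jog '[[[-0.1,1.4,0.2],[0,0,0],8.5],[[0,0.6,0],[0,0,0],8.5],[[0,0,0],[0,0,0],8.5],[[0,0,0],[0,0,0],8.5]]'
python3 -c "
from h import *
rel([.454,-.3387,.004])"
```

```text
time_s: 4.95
eef_pos: [0.4576, -0.342, 0.0106]
eef_rot: [-0.704, 0.71, 0.002, 0.002]
wrist_force: [-0.2, -0.5, -0.2]
opening: 0.994
tcp [ 0.4576 -0.342   0.0106] shift cm [-0.36  0.65  0.33] turn [ 0.0081 -0.0003  0.0054] F [-0.2 -0.5 -0.2] op 8.49 t 4.95
```

```bash
python3 -m jog '[[[-0.3,0.6,0.4],[0.01,0,0.008],8.5],[[0,0,0.1],[0,0,0],6],[[0,0,0],[0,0,0],4],[[0,0,0],[0,0,0],3.5],[[0,0,0],[0,0,0],3.5],[[0,0,0],[0,0,0],3.5],[[0,0,0],[0,0,0],3.5]]'
python3 -c "
from h import *
rel([.454,-.3387,.006])"
```

```text
time_s: 5.53
eef_pos: [0.4563, -0.3386, 0.008]
eef_rot: [-0.707, 0.707, -0.0, 0.0]
wrist_force: [-0.0, 0.2, -1.3]
opening: 0.518
tcp [ 0.4563 -0.3386  0.008 ] shift cm [-0.23  0.2  -0.01] turn [ 0.0009 -0.0002  0.    ] F [-0.   0.2 -1.3] op 4.43 t 5.5333
```

```bash
python3 -m jog '[[[0,-1,0],[0,0,0],3.5],[[0,-3,0],[0,0,0],3.5],[[0,-4,0],[0,0,0],3.5],[[0,-4,0],[0,0,0],3.5],[[0,-4,0],[0,0,0],3.5],[[0,-4,0],[0,0,0],3.5],[[0,-4,0],[0,0,0],3.5],[[0,-2,0],[0,0,0],3.5],[[0,0,0],[0,0,0],3.5]]'
python3 -c "
from h import *
rel([.628,.0175,.25])"
```

```text
time_s: 6.28
eef_pos: [0.4533, -0.335, 0.2802]
eef_rot: [0.71, -0.705, 0.002, 0.002]
wrist_force: [-0.4, -0.3, -0.8]
opening: 0.514
tcp [ 0.4533 -0.335   0.2802] shift cm [17.48  3.15 35.24] turn [-0.0068 -0.0003 -0.0067] F [-0.4 -0.3 -0.8] op 4.39 t 6.2833
```

```bash
python3 -m jog '[[[1.3,0,2.6],[0,0,0],3.5],[[1.8,0,3.6],[0,0,0],3.5],[[1.8,0,3.6],[0,0,0],3.5],[[1.8,0,3.6],[0,0,0],3.5],[[1.8,0,3.6],[0,0,0],3.5],[[1.8,0,3.6],[0,0,0],3.5],[[1.8,0,3.6],[0,0,0],3.5],[[1.8,0,3.6],[0,0,0],3.5],[[1.8,0,3.6],[0,0,0],3.5],[[0.9,0,1.8],[0,0,0],3.5],[[0,0,0],[0,0,0],3.5]]'
python3 -c "
from h import *
shot('wrist','w2');rel([.628,.0175,.24])"
```

```text
time_s: 7.2
eef_pos: [0.6201, 0.0097, 0.2718]
eef_rot: [0.71, -0.705, 0.009, 0.003]
wrist_force: [0.3, -0.7, -1.4]
opening: 0.513
tcp [0.6194 0.0085 0.2714] shift cm [0.91 3.13 0.89] turn [-0.0066 -0.0088 -0.0181] F [-0.1 -0.3 -2. ] op 4.38 t 7.25
```

View pics/w2.png

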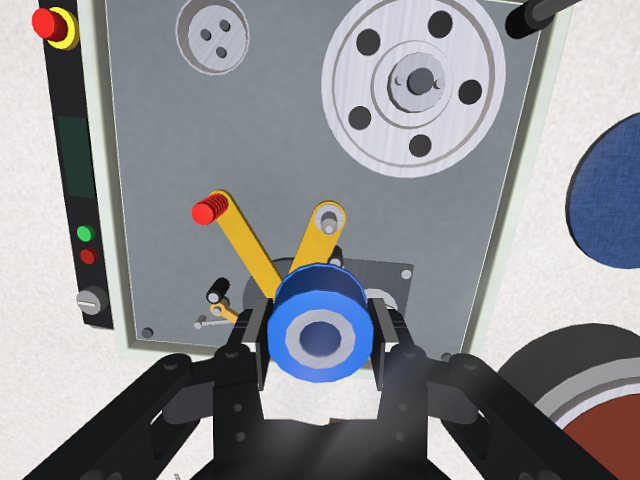

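```bash
python3 - <<'E'
from h import *
c=load('w2')
print('tip',atz(c,329,227,.156),dep(c,329,227),'shoulder',atz(c,329.5,217,.122))
L=dep(c,293,338);Rr=dep(c,348,338);print('idler top',L,Rr); z=(L[2]+Rr[2])/2; print(atz(c,320.5,337.5,z), atz(c,320,340,z))
print('peg top',atz(c,204,213,.164),dep(c,204,213),'old pos check')
i=cv2.imread('pics/w2.png');g=lambda x,y,w,h:cv2.resize(i[y:y+h,x:x+w],(400,300),interpolation=cv2.INTER_CUBIC)
cv2.imwrite('pics/c2.png',np.hstack([g(290,190,80,60),g(260,290,120,90)]))
E
```

```text
tip [0.62503226 0.0182546  0.156     ] [0.62503839 0.01805457 0.15529238] shoulder [0.62576221 0.01784446 0.122     ]
idler top [0.60890833 0.00924179 0.29363244] [0.63178384 0.00930534 0.2935924 ]
[0.62036433 0.00952738 0.29361242] [0.62014739 0.00830747 0.29361242]
peg top [0.52949963 0.03194112 0.164     ] [0.5292124  0.03175848 0.1632295 ] old pos check
```

View pics/c2.png

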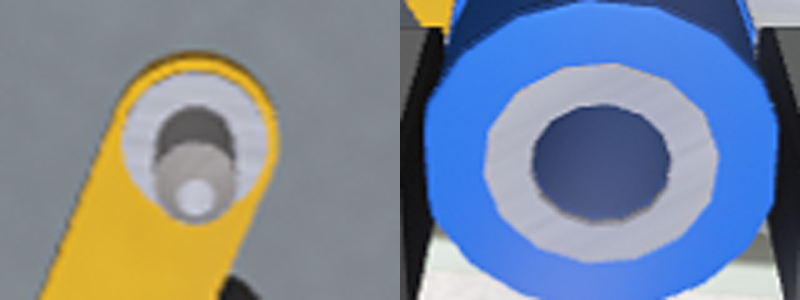

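```bash
python3 - <<'E'
from h import *
c=load('w2'); print(atz(c,328.6,229,.156),atz(c,330,219.6,.122),atz(c,320.5,338.3,.2936))
E
python3 -m jog '[[[0.5,3,0.9],[-0.007,-0.009,-0.018],3.5],[[0,3,0],[0,0,0],3.5],[[0,1.5,0],[0,0,0],3.5],[[0,0,0],[0,0,0],3.5]]'
python3 -c "
from h import *
rel([.6250,.0167,.19])"
```

```text
[0.62471683 0.01661028 0.156     ] [0.62620944 0.01546731 0.122     ] [0.62036135 0.00912962 0.2936    ]
time_s: 7.58
eef_pos: [0.6221, 0.0149, 0.1924]
eef_rot: [-0.706, 0.708, -0.0, -0.0]
wrist_force: [-0.1, -0.0, -0.5]
opening: 0.51
tcp [0.6221 0.0149 0.1924] shift cm [0.29 0.24 0.18] turn [ 0.0028  0.0002 -0.0008] F [-0.1 -0.  -0.5] op 4.35 t 7.5833
```

```bash
python3 -m jog '[[[0.25,1.5,0.18],[0,0,0],3.5],[[0,0.4,0],[0,0,0],3.5],[[0,0,0],[0,0,0],3.5]]'
python3 -c "
from h import *
shot('wrist','w3');rel([.6245,.0165,.17])
i=cv2.imread('pics/w3.png');cv2.imwrite('pics/c3.png',cv2.resize(i[270:410,230:410],(720,560),interpolation=cv2.INTER_CUBIC))"
```

```text
time_s: 7.83
eef_pos: [0.6226, 0.013, 0.1723]
eef_rot: [-0.706, 0.708, -0.003, -0.0]
wrist_force: [0.7, 0.3, 0.1]
opening: 0.512
tcp [0.6225 0.013  0.1725] shift cm [0.2  0.25 0.35] turn [ 0.0036 -0.0036 -0.0048] F [ 0.9  0.5 -1. ] op 4.35 t 7.8833
```

View pics/c3.png

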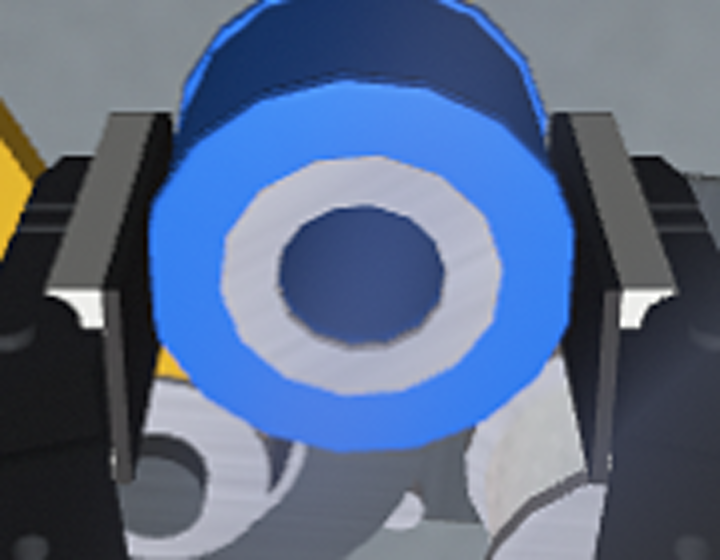

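```bash
python3 -m jog '[[[0.25,0.2,0.4],[0.004,-0.004,-0.005],3.5],[[0,0,0],[0,0,0],3.5],[[0,0,0],[0,0,0],3.5]]'
python3 -c "
from h import *
rel([.6245,.0165,.17])"
```

```text
time_s: 8.13
eef_pos: [0.6265, 0.0157, 0.1738]
eef_rot: [-0.707, 0.707, 0.001, 0.002]
wrist_force: [-0.8, 0.5, -1.1]
opening: 0.513
tcp [0.6265 0.0157 0.1738] shift cm [-0.21  0.38  0.08] turn [ 0.0001 -0.0007  0.005 ] F [-0.8  0.5 -1.1] op 4.38 t 8.1333
```

```bash
python3 -m jog '[[[-0.2,0.8,0.1],[0,0,0.004],3.5],[[0,0.6,0],[0,0,0],3.5],[[0,0.4,0],[0,0,0],3.5]]'
python3 -c "
from h import *
rel([.6245,.0165,.17])"
```

```text
time_s: 8.38
eef_pos: [0.6264, 0.0166, 0.1579]
eef_rot: [-0.707, 0.707, 0.002, 0.002]
wrist_force: [0.2, 0.3, -0.4]
opening: 0.514
tcp [0.6264 0.0166 0.1579] shift cm [-0.18 -1.22 -0.01] turn [ 0.0011 -0.0005  0.0065] F [ 0.2  0.3 -0.4] op 4.39 t 8.3833
```

```bash
python3 -m jog '[[[-0.1,0.6,0],[0,0,0.004],3.5],[[0,0.6,0],[0,0,0],3.5]]'
python3 -c "
from h import *
rel([.6245,.0165,.13])"
```

```text
time_s: 8.55
eef_pos: [0.6254, 0.0167, 0.1449]
eef_rot: [-0.707, 0.708, 0.001, 0.001]
wrist_force: [-0.7, -0.4, -1.0]
opening: 0.516
tcp [0.6254 0.0167 0.1449] shift cm [-0.09  1.49 -0.02] turn [ 0.0012 -0.0002  0.0024] F [-0.7 -0.4 -1. ] op 4.41 t 8.55
```

```bash
python3 -m jog '[[[0,0.6,0],[0,0,0],3.5],[[0,0.6,0],[0,0,0],3.5],[[0,0.3,0],[0,0,0],3.5]]'
python3 -c "
from h import *
rel([.6245,.0165,.13])"
```

```text
time_s: 8.8
eef_pos: [0.6251, 0.0169, 0.129]
eef_rot: [-0.707, 0.707, 0.0, 0.0]
wrist_force: [-13.7, 2.3, 31.7]
opening: 0.514
tcp [0.6251 0.0169 0.129 ] shift cm [-0.06 -0.1  -0.04] turn [0.0011 0.0002 0.001 ] F [-13.7   2.3  31.7] op 4.39 t 8.8
```

```bash
python3 -m jog '[[[0,-0.1,0],[0,0,0],4],[[0,0,0],[0,0,0],6],[[0,0,0],[0,0,0],7],[[0,0,0],[0,0,0],7],[[0,-1,0],[0,0,0],7],[[0,-2,0],[0,0,0],7],[[0,-3,0],[0,0,0],7],[[0,-3,0],[0,0,0],7],[[0,-1,0],[0,0,0],7],[[0,0,0],[0,0,0],7]]'
python3 -c "
from h import *
rel([.529,.032,.22]);shot('scene','s4');shot('wrist','w4')
i=cv2.imread('pics/s4.png')[195:295,270:390];j=cv2.imread('pics/w4.png')
cv2.imwrite('pics/c4.png',np.hstack([cv2.resize(i,(400,333),interpolation=cv2.INTER_CUBIC),cv2.resize(j,(400,333))]))"
```

```text
time_s: 9.63
eef_pos: [0.6237, 0.0171, 0.2331]
eef_rot: [-0.707, 0.707, -0.001, -0.001]
wrist_force: [-0.0, 0.4, 0.2]
opening: 0.819
tcp [0.6237 0.0171 0.2331] shift cm [-9.47  1.35  1.49] turn [ 0.0004  0.0001 -0.0039] F [-0.   0.4  0.2] op 6.99 t 9.6333
```

View pics/c4.png

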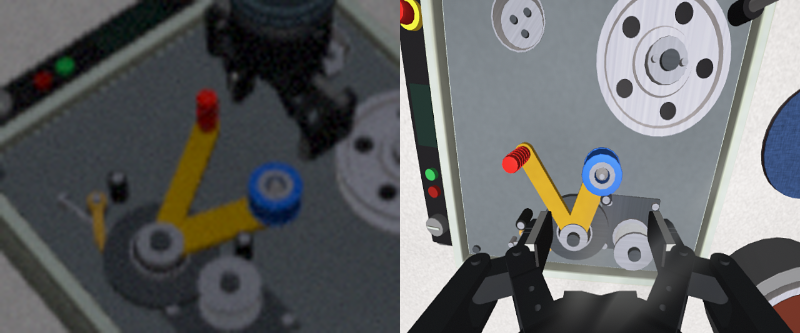

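```bash
python3 -c "
from h import *
c=load('w4')
# full-res coords = crop*(1.6,1.441), x-400
for u,v in ((601,162),(588,174),(615,174)): print(dep(c,(u-400)*1.6,v*1.441))
print(dep(c,(513-400)*1.6,163*1.441), atz(c,(573-400)*1.6,239*1.441,.13))"
python3 -m jog '[[[-3.2,0,0.5],[0,0,0],6],[[-3.2,0,0.5],[0,0,0],6],[[-3.1,0,0.5],[0,0,0],6],[[0,0,0],[0,-0.125,0],6],[[0,0,0],[0,-0.125,0],6],[[0,0,0],[0,-0.125,0],6],[[0,0,0],[0,-0.125,0],6],[[0,0,0],[0,-0.125,0],6],[[0,0,0],[0,-0.125,0],6],[[0,0,0],[0,0,0],6]]'
sed -i 's/^T0=.*/AZ=np.deg2rad(44);T0=np.array([[np.cos(AZ),0,-np.sin(AZ)],[np.sin(AZ),0,np.cos(AZ)],[0,-1,0]])/' h.py
python3 -c "
from h import *
rel([.529,.032,.14])"
```

```text
[0.62409469 0.03035398 0.15145854]
[0.60954446 0.01761191 0.15140502]
[0.63983143 0.01766133 0.15133153]
[0.53151274 0.03292109 0.16344116] [ 0.58614582 -0.0755454   0.13      ]
time_s: 10.57
eef_pos: [0.5094, 0.0348, 0.2057]
eef_rot: [0.665, -0.649, -0.247, 0.276]
wrist_force: [0.3, 0.5, -0.1]
opening: 0.701
tcp [0.5094 0.0348 0.2057] shift cm [ 1.42  6.47 -1.79] turn [-0.0367 -0.0098 -0.0287] F [ 0.3  0.5 -0.1] op 5.98 t 10.5667
```

```bash
python3 -m jog '[[[1.4,0.5,-1.8],[-0.037,-0.01,-0.029],6],[[0,0.3,0],[0,0,0],6],[[0,0,0],[0,0,0],6]]'
python3 -c "
from h import *
rel([.530,.0323,.125]);shot('wrist','w5')"
```

```text
time_s: 10.82
eef_pos: [0.529, 0.0319, 0.1916]
eef_rot: [0.658, -0.655, -0.26, 0.264]
wrist_force: [-0.4, -0.4, -0.2]
opening: 0.701
tcp [0.529  0.0319 0.1916] shift cm [ 0.13  6.66 -0.08] turn [-0.0057 -0.0091 -0.0042] F [-0.4 -0.4 -0.2] op 5.99 t 10.8167
```

View pics/w5.png

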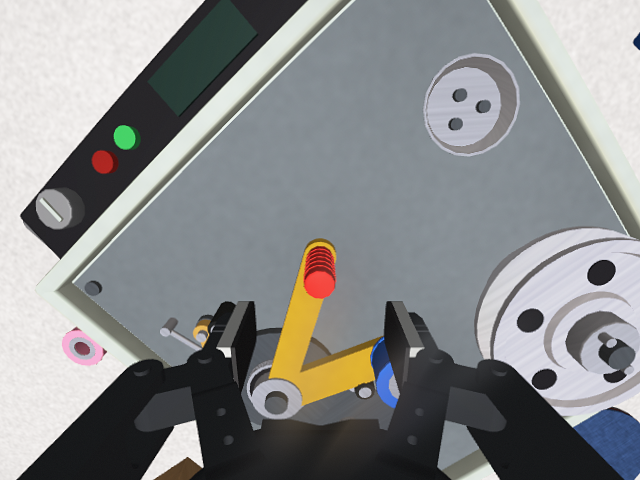

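```bash
python3 -c "
from h import *
print(atz(load('w5'),319.5,285,.164))"
python3 -m jog '[[[0.1,2,-0.1],[-0.006,-0.009,-0.004],6],[[0,2,0],[0,0,0],6],[[0,1.4,0],[0,0,0],6],[[0,0,0],[0,0,0],6]]'
python3 -c "
from h import *
rel([.530,.0323,.128])"
```

```text
[0.52720523 0.03149658 0.164     ]
time_s: 11.2
eef_pos: [0.5287, 0.0321, 0.1363]
eef_rot: [0.657, -0.656, -0.262, 0.263]
wrist_force: [0.3, -0.5, -1.2]
opening: 0.704
tcp [0.5287 0.0321 0.1363] shift cm [ 0.11  0.83 -0.08] turn [-0.0017 -0.007  -0.0018] F [ 0.3 -0.5 -1.2] op 6.01 t 11.2
```

```bash
python3 -m jog '[[[0,0.7,0],[0,0,0],5],[[0,0,0],[0,0,0],3],[[0,0,0],[0,0,0],1],[[0,0,0],[0,0,0],1],[[0,0,0],[0,0,0],1],[[0,0,0],[0,0,0],1]]'
python3 - <<'E'
from h import *
rel([.530,.0323,.128])
P=np.array([.5864,-.079]);o=ctrl.get_obs();g=o['eef_pos'][:2]-P;print('r',np.hypot(*g))
for a in (.1,.2,.3,.4,.5,.6,.65):
    c,s=np.cos(a),np.sin(a);print(a,(P+np.array([[c,-s],[s,c]])@g).round(4))
E
```

```text
time_s: 11.7
eef_pos: [0.5278, 0.0322, 0.1299]
eef_rot: [0.658, -0.656, -0.26, 0.263]
wrist_force: [1.1, 0.4, -6.2]
opening: 0.192
tcp [0.5278 0.0322 0.1299] shift cm [ 0.16  0.19 -0.15] turn [-0.0032 -0.0102 -0.0033] F [ 1.1  0.4 -6.2] op 1.64 t 11.7
r 0.12571993291928643
0.1 [0.517  0.0258]
0.2 [0.5069 0.0184]
0.3 [0.4976 0.01  ]
0.4 [0.4891 0.0006]
0.5 [ 0.4817 -0.0095]
0.6 [ 0.4752 -0.0203]
0.65 [ 0.4724 -0.0259]
```

```bash
python3 -m jog '[[[-0.7,0,0.17],[0,0,0],1],[[-0.7,0,0.14],[0,0,0],1],[[-0.7,0,0.1],[0,0,0],1],[[-0.7,0,0.06],[0,0,0],1]]'
cat > arc.py <<'E'
from h import *
P=np.array([.5864,-.079]);g0=np.array([.5278,.0322])-P
o=ctrl.get_obs();g=o['eef_pos'][:2]-P;a=np.arctan2(g[1],g[0])-np.arctan2(g0[1],g0[0])
print('ang',round(a,3),'r',np.hypot(*g).round(4))
f=o['wrist_force'][:2];u=g/np.hypot(*g);print('radial F',f@u,'tang F',f@np.array([-u[1],u[0]]))
for d in (.1,.2): 
    t=a+d;c,s=np.cos(t),np.sin(t);X=P+np.array([[c,-s],[s,c]])@g0;rel([*X,.130])
E
python3 arc.py
```

```text
time_s: 12.03
eef_pos: [0.5077, 0.019, 0.13]
eef_rot: [0.658, -0.656, -0.264, 0.259]
wrist_force: [6.6, 5.4, -9.0]
opening: 0.195
ang 0.192 r 0.1257
radial F 0.09255671675867386 tang F -8.579517090375699
tcp [0.5077 0.019  0.13  ] shift cm [-1.26 -0.01  0.04] turn [-0.     -0.0103  0.0077] F [ 6.6  5.4 -9. ] op 1.66 t 12.0333
tcp [0.5077 0.019  0.13  ] shift cm [-2.51 -0.02 -0.05] turn [-0.     -0.0103  0.0077] F [ 6.6  5.4 -9. ] op 1.66 t 12.0333
```

Excellent: pure tangential spring load. Continue.

```bash
python3 -m jog '[[[-0.75,0,0.03],[0,0,0],1],[[-0.75,0,0],[0,0,0],1],[[-0.75,0,-0.03],[0,0,0],1],[[-0.75,0,-0.06],[0,0,0],1]]'; python3 arc.py
```

```text
time_s: 12.37
eef_pos: [0.4896, 0.0012, 0.13]
eef_rot: [0.659, -0.655, -0.269, 0.254]
wrist_force: [8.7, 6.4, -8.5]
opening: 0.197
ang 0.393 r 0.1257
radial F -2.6341382317790214 tang F -10.469829536321217
tcp [0.4896 0.0012 0.13  ] shift cm [-1.24 -0.03 -0.21] turn [ 0.0031 -0.0105  0.0211] F [ 8.7  6.4 -8.5] op 1.68 t 12.3667
tcp [0.4896 0.0012 0.13  ] shift cm [-2.45 -0.05 -0.55] turn [ 0.0031 -0.0105  0.0211] F [ 8.7  6.4 -8.5] op 1.68 t 12.3667
```

```bash
python3 -m jog '[[[-0.75,0,-0.12],[0,0,0.01],1],[[-0.75,0,-0.16],[0,0,0.01],1],[[-0.75,0,-0.2],[0,0,0],1]]'; python3 arc.py
```

```text
time_s: 12.62
eef_pos: [0.4789, -0.014, 0.13]
eef_rot: [0.658, -0.656, -0.266, 0.257]
wrist_force: [8.8, 8.1, -8.8]
opening: 0.191
ang 0.542 r 0.1257
radial F -3.305023247903277 tang F -11.49975917416436
tcp [ 0.4789 -0.014   0.13  ] shift cm [-1.19 -0.02 -0.39] turn [ 0.0029 -0.0116  0.0125] F [ 8.8  8.1 -8.8] op 1.63 t 12.6167
tcp [ 0.4789 -0.014   0.13  ] shift cm [-2.34 -0.03 -0.91] turn [ 0.0029 -0.0116  0.0125] F [ 8.8  8.1 -8.8] op 1.63 t 12.6167
```

```bash
python3 -m jog '[[[-0.6,0,-0.19],[0,0,0],1],[[-0.5,0,-0.18],[0,0,0],1]]'; python3 arc.py
```

```text
time_s: 12.78
eef_pos: [0.4754, -0.0202, 0.13]
eef_rot: [0.66, -0.655, -0.268, 0.253]
wrist_force: [17.2, 27.8, -10.4]
opening: 0.191
ang 0.599 r 0.1256
radial F -2.206523555595684 tang F -32.65815423492695
tcp [ 0.4754 -0.0202  0.13  ] shift cm [-1.17 -0.03 -0.46] turn [ 0.0011 -0.0127  0.0232] F [ 17.2  27.8 -10.4] op 1.63 t 12.7833
tcp [ 0.4754 -0.0202  0.13  ] shift cm [-2.28 -0.05 -1.04] turn [ 0.0011 -0.0127  0.0232] F [ 17.2  27.8 -10.4] op 1.63 t 12.7833
```

```bash
python3 -m jog '[[[-0.25,0,-0.1],[0,0,0],1],[[-0.25,0,-0.1],[0,0,0],1]]'; python3 -c "
from h import *
for k in range(6): c=shot('side','s6')
shot('scene','s7');shot('wrist','w6')
i=cv2.imread('pics/s6.png')[170:290,250:410];j=cv2.imread('pics/s7.png')[195:315,250:410];k=cv2.imread('pics/w6.png')
f=lambda a:cv2.resize(a,(400,300),interpolation=cv2.INTER_CUBIC)
cv2.imwrite('pics/c5.png',np.vstack([np.hstack([f(i),f(j)]),np.hstack([f(k),f(cv2.imread('pics/s7.png'))])]))"; python3 arc.py
```

```text
time_s: 12.95
eef_pos: [0.4756, -0.0197, 0.1299]
eef_rot: [0.663, -0.652, -0.272, 0.248]
wrist_force: [9.9, 12.0, -9.3]
opening: 0.194
ang 0.595 r 0.1256
radial F -3.8584448667608866 tang F -15.879143941367955
tcp [ 0.4757 -0.0197  0.13  ] shift cm [-1.17 -0.04 -0.45] turn [-0.0012 -0.0138  0.0358] F [10.9 12.2 -9.5] op 1.63 t 13.35
tcp [ 0.4757 -0.0197  0.13  ] shift cm [-2.29 -0.09 -1.03] turn [-0.0012 -0.0138  0.0358] F [10.9 12.2 -9.5] op 1.63 t 13.35
```

View pics/c5.png

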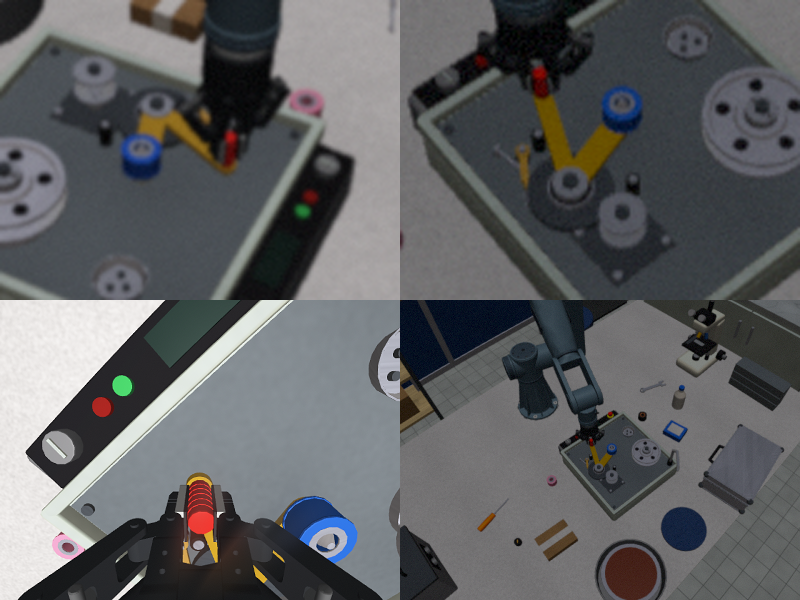

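```bash
python3 -m jog '[[[-0.45,0,-0.18],[0,0,0.02],1]]'; python3 -c "
from h import *
for k in range(12): imaging.camera('wrist')
c=imaging.camera('wrist')
for u,v in ((505,520),(545,530)): print(dep(c,(u-400)*1.6,(v-300)*1.6), dep(c,328*1.6-400*1.6+0,(v-300)*1.6) if 0 else '')"; python3 arc.py
```

```text
time_s: 13.43
eef_pos: [0.4754, -0.0201, 0.13]
eef_rot: [0.662, -0.653, -0.268, 0.252]
wrist_force: [15.0, 26.7, -9.8]
opening: 0.187
[ 0.44000558 -0.12416432  0.08963007] 
[ 0.44658239 -0.03462766  0.18080083] 
ang 0.597 r 0.1257
radial F -2.8528699961936863 tang F -24.18405756047462
tcp [ 0.4754 -0.02    0.13  ] shift cm [-1.17 -0.03 -0.46] turn [-0.0033 -0.014   0.0244] F [13.9 20.  -9.5] op 1.63 t 14.0833
tcp [ 0.4754 -0.02    0.13  ] shift cm [-2.28 -0.06 -1.04] turn [-0.0033 -0.014   0.0244] F [13.9 20.  -9.5] op 1.63 t 14.0833
```

```bash
python3 -c "
from h import *
c=load('w6')
for u,v in ((305,545),(343,548),(325,527)): print(dep(c,u*1.6,(v-300)*1.6).round(4))
print(ctrl.hand_in())"
```

```text
[0.5006 0.0194 0.1965]
[0.5771 0.0269 0.1519]
[0.5503 0.0288 0.1515]
the job is handed in; nothing more can be done
None
```

The new blue idler is seated on the stub post and released. The arm is pushed home against its back stop, and the gripper is still holding the red peg there. I handed the job in at about 14 s of the 54 s allowed.

**Idler:** With the arm pushed home, two depth readings put its top face at 151.5–151.9 mm. Seated flush it should be at 152 mm. A third reading landed on the gripper instead of the idler, so I ignored it.

**Arm:** The peg's arc measured 0.597–0.599 rad, against 0.60 at the stop. The push settled at about 24 N, well above the roughly 11 N spring, and held for the 0.65 s I watched, so the arm is on the stop. After an earlier, lighter push it had eased to about 0.595 rad and 16 N, so I pushed again before handing in.

**Forces:** The highest reading I saw was about 35 N at the wrist, when the idler reached the shoulder and again when the arm reached the stop. I only read forces at the end of each move, so a brief higher peak could have been missed.

**Other items:** In the last overview picture the pink ring, old idler, carton, spanner, screwdriver, slide box and bottle looked unmoved. I did not measure them, and I did not check the parts dish or the resin mount individually.

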